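# Check the bore depth with the slim gauge

### The job

Take the slim depth gauge out of its holder and put its pin into the round bore of the worktop sample (not into the square mortise), so that it stands there upright with its collar resting flat on the board. Set it down rather than dropping it, let go of it, and leave the stout gauge in its holder.

Things in the scene. Friction and masses are not known exactly. Their poses are not given: they have to be found in the camera images.
- slim_gauge_handle (a point): Middle of the slim depth gauge's handle, on its axis, z up. The gauge stands pin down in a square brown wooden holder (76 x 76 x 36 mm, fixed). Handle: round, dark wood, diameter 18 mm, 56 mm long. Below it a round aluminium collar, diameter 58 mm, 6 mm thick, which rests on the holder. This point is 28 mm below the handle's top and 34 mm above the collar's underside. Mass 0.08 to 0.17 kg.
- slim_gauge: The slim gauge, 90 mm tall in all; origin at the centre of its pin's foot, 62 mm below the middle of the handle, z up along the axis. The steel pin, diameter 10 mm, reaches 28 mm below the collar, loose in the holder's hole, so the gauge must be raised more than 28 mm to come out. Between the holders and the sample stands a red-handled toggle clamp, 140 mm high: carry the gauge over it or round it.
- stout_gauge_handle (a point): Middle of the handle of the stout gauge, which is to stay where it is. It stands in a holder of the same size, 90 mm or more from the slim gauge; same shape and heights, but the handle is 38 mm thick and the pin 24 mm. Which gauge stands nearer to the sample varies.
- sample_hole0 (a point): Centre of the round bore's mouth, level with the top of the worktop sample: a pale wooden board 190 x 100 x 40 mm, flat, fixed, turned any way round. Bore: diameter 31 mm, 32 mm deep, blind; the pin has about 10 mm of play all round and does not reach the bottom. x along the board's length, z up. A square mortise (31 x 31 mm) lies 84 mm from the bore along +x.
Not all that is in view belongs to the job. Leave any turquoise look-alike of the slim_gauge alone.

How it is judged:
By the outcome, as a careful person would: the job done as asked, in the order asked, and still so for the second after the job is handed in, with the robot touching nothing.
It also fails if it takes over 48 s, if anything falls off the work surface, if the arm or the gripper's body presses on something with over 40 N, if the wrist force passes 120 N, or if a joint passes its speed limit or range.

### The arm

A 6-joint arm with a two-finger parallel gripper is mounted at the origin on a cart in front of the work surface, level with it; the furniture and walls round the work are solid. World frame = base frame: x ahead of the robot, y to its left, z up, the work surface at z = 0. Lengths are in m, angles in rad, forces in N, time in s.
With the tool pointing down it reaches from about 0.3 to 0.775 m from the base axis. Payload 14.6 kg.
Tool frame: the origin (TCP) lies midway between the tips of the shut fingers; the grasp point (between the pads) lies 19 mm behind it; z points along the fingers, y is the line along which they close (so a half turn about z gives the same grasp; the last joint's range is limited). The gripper opens to 94 mm and grips with 3 to 60 N. Pads are 16 mm wide; open, the fingers measure 119 mm over their backs; the gripper's body (75 mm by 177 mm) begins 78 mm behind the grasp point.
Start: joints at [1.113, 0.3, 1.521, -0, 1.321, -0.067], TCP at [0.21, 0.509, 0.205] pointing down, gripper open.
Joint ranges: [-3.03, 3.03], [-0.79, 2.21], [0.23, 2.52], [-1.04, 4.18], [0, 3.07], [-2.55, 2.55]. Speed limits (rad/s): [2.22, 2.22, 2.57, 3.14, 3.14, 3.14].

### API

Orientations are given as [roll, pitch, yaw] about the fixed x, y, z axes, in that order (R = Rz(yaw) Ry(pitch) Rx(roll)).
In Python, from station import * gives the robot as it stands.
- The arm moves only by the tool send_rows, never from a script. Its argument "targets" is a list of rows, each an object of numbers: "x", "y", "z": the shift along the world's x, y, z in units of 0.2 m (1.0 is 0.2 m); "spin": the turn about the world's z in units of pi/2 rad (1.0 is pi/2 rad); "claw": the finger opening in mm, from 0 to 94. A call has 1 to 20 rows; each row shifts and turns the commanded pose from where the row before left it; what a row does not reach is not made up. A row lasts 1/10 s, in which the tool goes at most 50 mm and 8.59 degrees, less where a joint would pass 70% of its speed; a pose out of reach is approached as far as the arm can. A call with a number of a shift or a turn outside -1 to 1 is refused whole. A call with a gripper value outside its range is refused whole. The fingers move at their own pace and stop on an object; "force" is the grip in N (left out, the last holds). Time passes only in rows, so rows that do not move let the fingers close. It gives the time, the measured TCP pose, the force, the opening and the grip force at its end, in the units of the state.
- get_obs(): the state, without advancing time (a new reading comes with each control period).
- camera(name): name is "scene" or "top" or "wrist"; returns the picture (420x560x3 uint8, blue, green, red); there is no depth.
- camera_model(name): a dict with "fovy" (degrees; the focal length in pixels is half the picture's height over the tangent of half this angle, whatever the lens; pixels are square), "cx", "cy" (the principal point, pixels), "T" (4x4, takes a point from camera to world coordinates). Camera axes: x right, y down, z forward; pixel columns grow to the right and rows downward; lengths in m; the calibration is good to about 2 mm. A picture is of the moment at which its call begins: read the wrist's pose just before it. camera_model takes no time and is no camera call; for the wrist camera it gives the pose at the moment of the call.
- hand_in(): hands the job in; it is judged then, once.
The state is a dict: "time_s": time; "qpos": joint angles; "joint_vel": joint speeds; "tau": joint torques, N m; "ee_pos": TCP position; "eef_rot": TCP orientation; "force": force on the tool from outside, world axes, zero at the start; "moment": the same for the moment, N m; "grip_width": finger opening in m; "grip_force": force on a finger pad.
Only numpy, scipy, OpenCV 4.12 (cv2) and the standard library are available. Lean on these libraries where they do the work, as an engineer would, in place of code of your own. Each camera call takes 0.05 s, during which the arm holds its last target. There are 200 camera calls.

## Working session

There is one attempt and no reset: what is moved stays moved. The work goes in short steps, Python scripts to look and compute and a tool call to move; the robot and the scene stay as the last step left them, time stands still between calls to the robot, and variables do not carry over. Pictures are saved under pics/ and viewed, at most 10 in all, crops included, and the job is handed in when it is done.

Besides the shell and the picture viewer there is one more tool, called after "Emit:" as name([rows], argument=value, ...), one row to a line, values as JSON. send_rows: Moves the arm, as the interface text tells. Its arguments: {"type":"object","properties":{"targets":{"type":"array"},"force":{"type":"number"}},"required":["targets"]}

```bash
mkdir -p pics; cat > h.py <<'E'
from station import *
import numpy as np, cv2
def ray(m,u,v):
    f=210/np.tan(np.radians(m["fovy"])/2)
    T=np.array(m["T"]); d=T[:3,:3]@np.array([(u-m["cx"])/f,(v-m["cy"])/f,1]); return T[:3,3],d
def pt(m,u,v,z):
    o,d=ray(m,u,v); return o+d*(z-o[2])/d[2]
def proj(m,p):
    f=210/np.tan(np.radians(m["fovy"])/2); T=np.array(m["T"]); c=T[:3,:3].T@(np.array(p)-T[:3,3]); return f*c[0]/c[2]+m["cx"],f*c[1]/c[2]+m["cy"]
E
python3 - <<'E'
from h import *
for n in("top","scene"):
    cv2.imwrite(f"pics/{n}0.png",camera(n)); m=camera_model(n); print(n,m)
print(get_obs())
E
```

```text
top {'fovy': 53.089736198117194, 'cx': 279.18917998241784, 'cy': 217.09623906576473, 'T': array([[-0.00404385, -0.98763096,  0.15674417,  0.40010801],
       [-0.9998766 ,  0.00161401, -0.01562613, -0.13549556],
       [ 0.01517987, -0.15678802, -0.98751561,  0.91938758],
       [ 0.        ,  0.        ,  0.        ,  1.        ]])}
scene {'fovy': 53.82448258823412, 'cx': 280.29344778745184, 'cy': 215.3839735042891, 'T': array([[ 0.87819086, -0.28754486,  0.3822287 ,  0.17393929],
       [-0.47794495, -0.49630516,  0.7247412 , -0.80018946],
       [-0.01869353, -0.81914537, -0.57328127,  0.5849667 ],
       [ 0.        ,  0.        ,  0.        ,  1.        ]])}
{'time_s': 0.1, 'qpos': array([ 1.11338137e+00,  3.00405505e-01,  1.52149782e+00,  7.94207254e-06,
        1.32071206e+00, -6.66265913e-02]), 'joint_vel': array([-0.00061778, -0.00274973,  0.00045975, -0.00029939,  0.00158238,
       -0.00179016]), 'tau': array([-3.03911329e-04, -5.32643151e+01, -3.53281188e+01,  7.09141698e-02,
        2.35291250e-02, -5.97780036e-05]), 'ee_pos': array([0.20941702, 0.50832207, 0.20495753]), 'eef_rot': array([-3.14057270e+00, -7.57671091e-05,  2.75080228e+00]), 'force': array([0.43213195, 0.48914081, 0.59490758]), 'moment': array([0.02925318, 0.02123127, 0.00060994]), 'grip_force': 0.0, 'grip_width': 0.09394248085025073}
```

View pics/top0.png

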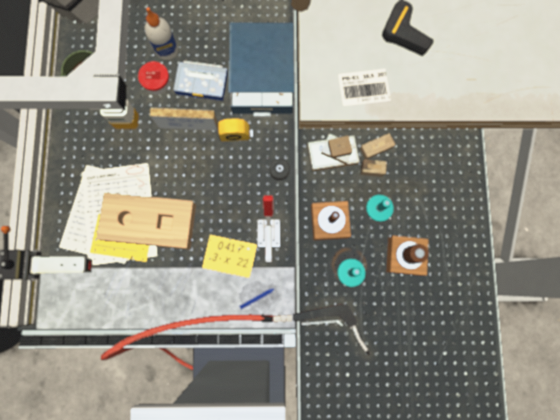

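View pics/scene0.png

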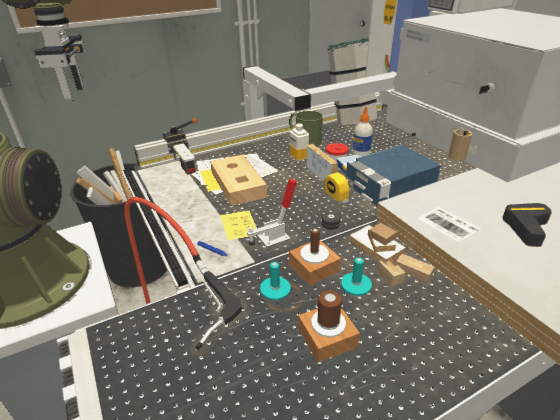

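The top picture shows these candidates:
- The slim gauge (brown handle, white collar) is at (334,217) in its holder.
- The stout gauge is at (415,254).
- The turquoise look-alikes are at (380,207) and (350,271).
- On the board, the round bore is at (124,218) and the square mortise at (166,221).

The scene view agrees: the thin handle is at (315,240) and the thick one at (329,308). I choose (334,217) and the bore at (124,218), and check both in one crop.

```bash
python3 - <<'E'
from h import *
im=cv2.imread("pics/top0.png"); m=camera_model("top")
a=cv2.resize(im[185:255,300:370],None,fx=6,fy=6,interpolation=2)
b=cv2.resize(im[185:255,90:205],None,fx=3.2,fy=6*1.0,interpolation=2) if 0 else cv2.resize(im[185:255,92:200],None,fx=3.5,fy=3.5,interpolation=2)
b=cv2.copyMakeBorder(b,0,420-b.shape[0],0,0,0)
cv2.imwrite("pics/crop1.png",np.hstack([a,b]))
for n,u,v,z in[("slim collar",332,219,.042),("slim top",335,216,.098),("stout collar",409,255,.042),("bore",124,218,.04),("mort",166,221,.04),("turq1",380,208,.034),("turq2",350,272,.034),("clamp top",268,200,.14),("clamp base",268,235,.0)]:
    p=pt(m,u,v,z); print(n,p.round(3),np.hypot(*p[:2]).round(3))
E
```

```text
slim collar [ 0.535 -0.261  0.042] 0.595
slim top [ 0.533 -0.259  0.098] 0.592
stout collar [ 0.459 -0.421  0.042] 0.622
bore [0.538 0.177 0.04 ] 0.567
mort [0.532 0.089 0.04 ] 0.539
turq1 [ 0.56  -0.366  0.034] 0.669
turq2 [ 0.424 -0.297  0.034] 0.518
clamp top [ 0.557 -0.127  0.14 ] 0.571
clamp base [ 0.506 -0.125  0.   ] 0.521
```

View pics/crop1.png

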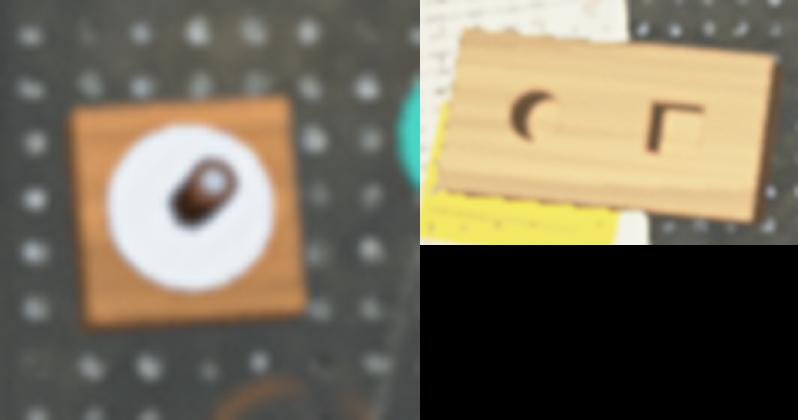

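The crop shows the slim brown handle over a white collar centred at top-image pixel (331.7,219.5). The round bore is centred near (125.4,218), with the mortise near (165,221.6). Both heights and the reach are plausible, so I set out.

Emit:
send_rows([
  {"x":0.09,"y":-0.213,"claw":50},
  {"x":0.09,"y":-0.213,"claw":50},
  {"x":0.09,"y":-0.213,"claw":50},
  {"x":0.09,"y":-0.213,"claw":50},
  {"x":0.09,"y":-0.213,"claw":50},
  {"x":0.09,"y":-0.213,"claw":50},
  {"x":0.09,"y":-0.213,"claw":50},
  {"x":0.09,"y":-0.213,"claw":50},
  {"x":0.09,"y":-0.213,"claw":50},
  {"x":0.09,"y":-0.213,"claw":50},
  {"x":0.09,"y":-0.213,"claw":50},
  {"x":0.09,"y":-0.213,"claw":50},
  {"x":0.09,"y":-0.213,"claw":50},
  {"x":0.09,"y":-0.213,"claw":50},
  {"x":0.09,"y":-0.213,"claw":50},
  {"x":0.09,"y":-0.213,"claw":50},
  {"x":0.09,"y":-0.213,"claw":50},
  {"x":0.09,"y":-0.213,"claw":50},
  {"x":0,"claw":50},
  {"x":0,"claw":50},
])

```text
schema error: expected keys x, y, z, spin, claw
```

Emit:
send_rows([
  {"x":0.09,"y":-0.213,"z":0,"spin":0,"claw":50},
  {"x":0.09,"y":-0.213,"z":0,"spin":0,"claw":50},
  {"x":0.09,"y":-0.213,"z":0,"spin":0,"claw":50},
  {"x":0.09,"y":-0.213,"z":0,"spin":0,"claw":50},
  {"x":0.09,"y":-0.213,"z":0,"spin":0,"claw":50},
  {"x":0.09,"y":-0.213,"z":0,"spin":0,"claw":50},
  {"x":0.09,"y":-0.213,"z":0,"spin":0,"claw":50},
  {"x":0.09,"y":-0.213,"z":0,"spin":0,"claw":50},
  {"x":0.09,"y":-0.213,"z":0,"spin":0,"claw":50},
  {"x":0.09,"y":-0.213,"z":0,"spin":0,"claw":50},
  {"x":0.09,"y":-0.213,"z":0,"spin":0,"claw":50},
  {"x":0.09,"y":-0.213,"z":0,"spin":0,"claw":50},
  {"x":0.09,"y":-0.213,"z":0,"spin":0,"claw":50},
  {"x":0.09,"y":-0.213,"z":0,"spin":0,"claw":50},
  {"x":0.09,"y":-0.213,"z":0,"spin":0,"claw":50},
  {"x":0.09,"y":-0.213,"z":0,"spin":0,"claw":50},
  {"x":0.09,"y":-0.213,"z":0,"spin":0,"claw":50},
  {"x":0.09,"y":-0.213,"z":0,"spin":0,"claw":50},
  {"x":0,"y":0,"z":0,"spin":0,"claw":50},
  {"x":0,"y":0,"z":0,"spin":0,"claw":50},
])

```text
time_s: 2.1
ee_pos: [0.5332, -0.2586, 0.2044]
eef_rot: [3.141, -0.002, 2.75]
force: [-0.5, 0.4, 0.1]
grip_width: 0.0504
grip_force: 0.0
```

```bash
python3 - <<'E'
from h import *
m=camera_model("wrist"); im=camera("wrist"); cv2.imwrite("pics/w1.png",im)
np.save("w1.npy",m,allow_pickle=True)
for p in([.533,-.2586,.042],[.533,-.2586,.098]): print(proj(m,p))
E
```

```text
(np.float64(278.1043769597336), np.float64(196.98993683078402))
(np.float64(278.19869279394555), np.float64(210.27136974870774))
```

View pics/w1.png

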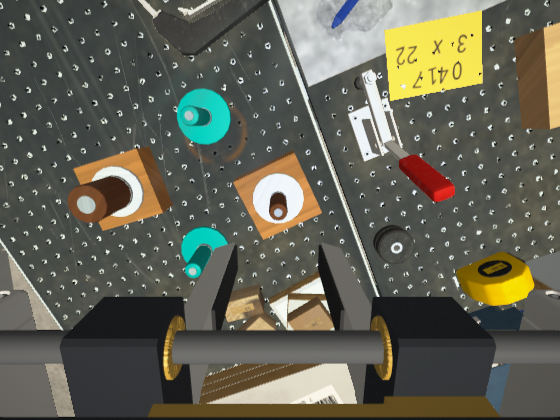

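The wrist view shows the slim gauge's collar at (278,198) and its handle top at (278,212). The prediction for the present TCP was (278,197) and (278,210), so the gripper is centred within 2 mm. I descend, grip and lift.

Emit:
send_rows([
  {"x":0,"y":0,"z":-0.15,"spin":0,"claw":50},
  {"x":0,"y":0,"z":-0.15,"spin":0,"claw":50},
  {"x":0,"y":0,"z":-0.15,"spin":0,"claw":50},
  {"x":0,"y":0,"z":-0.1,"spin":0,"claw":50},
  {"x":0,"y":0,"z":-0.1,"spin":0,"claw":50},
  {"x":0,"y":0,"z":-0.05,"spin":0,"claw":50},
  {"x":0,"y":0,"z":-0.05,"spin":0,"claw":50},
  {"x":0,"y":0,"z":0,"spin":0,"claw":50},
  {"x":0,"y":0,"z":0,"spin":0,"claw":10},
  {"x":0,"y":0,"z":0,"spin":0,"claw":10},
  {"x":0,"y":0,"z":0,"spin":0,"claw":10},
  {"x":0,"y":0,"z":0,"spin":0,"claw":10},
  {"x":0,"y":0,"z":0,"spin":0,"claw":10},
  {"x":0,"y":0,"z":0,"spin":0,"claw":10},
  {"x":0,"y":0,"z":0,"spin":0,"claw":10},
], force=25)

```text
time_s: 3.65
ee_pos: [0.5336, -0.2584, 0.0557]
eef_rot: [-3.142, 0.0, 2.751]
force: [-0.9, 1.3, 3.0]
grip_width: 0.0176
grip_force: 25.0
```

Gripped at 17.6 mm on the 18 mm handle. I lift and carry it over the clamp.

Emit:
send_rows([
  {"x":0,"y":0,"z":0.05,"spin":0,"claw":10},
  {"x":0,"y":0,"z":0.1,"spin":0,"claw":10},
  {"x":0,"y":0,"z":0.15,"spin":0,"claw":10},
  {"x":0,"y":0,"z":0.15,"spin":0,"claw":10},
  {"x":0,"y":0,"z":0.15,"spin":0,"claw":10},
  {"x":0,"y":0,"z":0.15,"spin":0,"claw":10},
  {"x":0,"y":0,"z":0.15,"spin":0,"claw":10},
  {"x":0,"y":0,"z":0.12,"spin":0,"claw":10},
  {"x":0,"y":0,"z":0,"spin":0,"claw":10},
  {"x":0,"y":0,"z":0,"spin":0,"claw":10},
])

```text
time_s: 4.65
ee_pos: [0.5333, -0.2582, 0.259]
eef_rot: [3.142, -0.0, 2.751]
force: [-0.2, -0.7, -2.2]
grip_width: 0.0179
grip_force: 25.0
```

Emit:
send_rows([
  {"x":0,"y":0.08,"z":0,"spin":0,"claw":10},
  {"x":0,"y":0.12,"z":0,"spin":0,"claw":10},
  {"x":0,"y":0.15,"z":0,"spin":0,"claw":10},
  {"x":0,"y":0.15,"z":0,"spin":0,"claw":10},
  {"x":0,"y":0.15,"z":0,"spin":0,"claw":10},
  {"x":0,"y":0.15,"z":0,"spin":0,"claw":10},
  {"x":0,"y":0.15,"z":0,"spin":0,"claw":10},
  {"x":0,"y":0.15,"z":0,"spin":0,"claw":10},
  {"x":0,"y":0.15,"z":0,"spin":0,"claw":10},
  {"x":0,"y":0.15,"z":0,"spin":0,"claw":10},
  {"x":0,"y":0.15,"z":0,"spin":0,"claw":10},
  {"x":0,"y":0.15,"z":0,"spin":0,"claw":10},
  {"x":0,"y":0.15,"z":0,"spin":0,"claw":10},
  {"x":0.02,"y":0.15,"z":0,"spin":0,"claw":10},
  {"x":0,"y":0.1,"z":0,"spin":0,"claw":10},
  {"x":0,"y":0.07,"z":0,"spin":0,"claw":10},
  {"x":0,"y":0,"z":0,"spin":0,"claw":10},
  {"x":0,"y":0,"z":0,"spin":0,"claw":10},
])

```text
time_s: 6.45
ee_pos: [0.5372, 0.1754, 0.259]
eef_rot: [-3.141, -0.001, 2.751]
force: [-0.6, -0.3, -2.1]
grip_width: 0.0177
grip_force: 25.0
```

```bash
python3 - <<'E'
from h import *
o=get_obs(); m=camera_model("wrist"); im=camera("wrist"); cv2.imwrite("pics/w2.png",im)
np.save("w2.npy",m,allow_pickle=True); e=o["ee_pos"]; print(e,o["grip_width"])
print(proj(m,[e[0],e[1],.04]),proj(m,e-[0,0,.0477]),proj(m,[.538,.175,.04]))
E
```

```text
[0.53720983 0.17540079 0.25896678] 0.01771761143287645
(np.float64(278.23591133194645), np.float64(187.10729571694836)) (np.float64(278.4614973988591), np.float64(230.76072558807994)) (np.float64(278.1809612135308), np.float64(187.78091127925447))
```

View pics/w2.png

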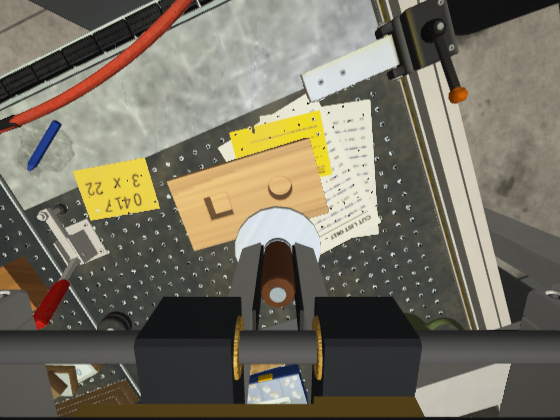

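The wrist view shows the bore centre at about (280,187.5), with the TCP axis falling at (278,187). That is within 2 mm, so it is well inside the play. The gauge hangs upright, so I lower it.

Emit:
send_rows([
  {"x":0,"y":0.007,"z":-0.05,"spin":0,"claw":10},
  {"x":0,"y":0,"z":-0.1,"spin":0,"claw":10},
  {"x":0,"y":0,"z":-0.15,"spin":0,"claw":10},
  {"x":0,"y":0,"z":-0.15,"spin":0,"claw":10},
  {"x":0,"y":0,"z":-0.1,"spin":0,"claw":10},
  {"x":0,"y":0,"z":-0.08,"spin":0,"claw":10},
  {"x":0,"y":0,"z":-0.06,"spin":0,"claw":10},
  {"x":0,"y":0,"z":-0.06,"spin":0,"claw":10},
  {"x":0,"y":0,"z":-0.06,"spin":0,"claw":10},
  {"x":0,"y":0,"z":-0.06,"spin":0,"claw":10},
  {"x":0,"y":0,"z":-0.05,"spin":0,"claw":10},
  {"x":0,"y":0,"z":-0.03,"spin":0,"claw":10},
  {"x":0,"y":0,"z":0,"spin":0,"claw":10},
  {"x":0,"y":0,"z":0,"spin":0,"claw":10},
])

```text
time_s: 7.9
ee_pos: [0.5377, 0.1772, 0.0698]
eef_rot: [3.141, 0.0, 2.751]
force: [0.9, 0.7, -1.9]
grip_width: 0.0179
grip_force: 25.0
```

No contact yet, with the foot about 18 mm inside the bore. I take the last 10 mm slowly.

Emit:
send_rows([
  {"x":0,"y":0,"z":-0.015,"spin":0,"claw":10},
  {"x":0,"y":0,"z":-0.015,"spin":0,"claw":10},
  {"x":0,"y":0,"z":-0.01,"spin":0,"claw":10},
  {"x":0,"y":0,"z":-0.005,"spin":0,"claw":10},
  {"x":0,"y":0,"z":-0.003,"spin":0,"claw":10},
  {"x":0,"y":0,"z":0,"spin":0,"claw":10},
  {"x":0,"y":0,"z":0,"spin":0,"claw":10},
])

```text
time_s: 8.6
ee_pos: [0.5376, 0.1771, 0.0599]
eef_rot: [3.142, 0.0, 2.751]
force: [-0.0, -0.8, -1.4]
grip_width: 0.0176
grip_force: 25.0
```

Emit:
send_rows([
  {"x":0,"y":0,"z":-0.002,"spin":0,"claw":10},
  {"x":0,"y":0,"z":-0.002,"spin":0,"claw":10},
  {"x":0,"y":0,"z":0,"spin":0,"claw":10},
  {"x":0,"y":0,"z":0,"spin":0,"claw":10},
])

```text
time_s: 9.0
ee_pos: [0.5376, 0.1772, 0.0597]
eef_rot: [3.141, 0.0, 2.751]
force: [-3.2, -0.5, 6.4]
grip_width: 0.0174
grip_force: 25.0
```

The force rose to +6 N, so the collar is resting on the board. I release slowly, rise, then look.

Emit:
send_rows([
  {"x":0,"y":0,"z":0,"spin":0,"claw":22},
  {"x":0,"y":0,"z":0,"spin":0,"claw":30},
  {"x":0,"y":0,"z":0,"spin":0,"claw":44},
  {"x":0,"y":0,"z":0,"spin":0,"claw":44},
  {"x":0,"y":0,"z":0,"spin":0,"claw":44},
  {"x":0,"y":0,"z":0.05,"spin":0,"claw":44},
  {"x":0,"y":0,"z":0.1,"spin":0,"claw":44},
  {"x":0,"y":0,"z":0.15,"spin":0,"claw":44},
  {"x":0,"y":0,"z":0.15,"spin":0,"claw":44},
  {"x":0,"y":0,"z":0.15,"spin":0,"claw":44},
  {"x":0,"y":0,"z":0.15,"spin":0,"claw":44},
  {"x":0,"y":0,"z":0,"spin":0,"claw":44},
  {"x":0,"y":0,"z":0,"spin":0,"claw":44},
])

```text
time_s: 10.3
ee_pos: [0.5375, 0.1772, 0.2097]
eef_rot: [3.141, 0.001, 2.751]
force: [0.6, 0.3, -0.4]
grip_width: 0.0441
grip_force: 0.0
```

```bash
python3 - <<'E'
from h import *
m=camera_model("wrist"); im=camera("wrist"); s=camera("scene")
s=cv2.resize(s[130:230,180:300],(480,400),interpolation=2); w=cv2.resize(im[110:310,170:390],(320,291)); w=cv2.copyMakeBorder(w,0,109,0,0,0)
cv2.imwrite("pics/end.png",np.hstack([s,w]))
for z in(.046,.102):
    p=np.array(proj(m,[.5376,.1772,z])); print((p-[170,110])*320/220+[480,0])
E
```

```text
[637.34438032 125.89748413]
[637.53087219 145.24951556]
```

View pics/end.png

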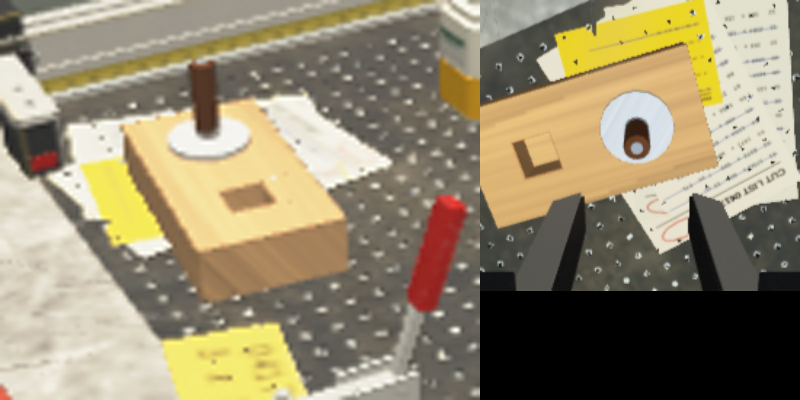

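The final view shows the gauge upright with its collar flat on the board over the round bore; the collar is at (637,127) and the top at (637,147) in the right crop, as predicted. The mortise is empty and the fingers are clear.

```bash
python3 -c "
from station import *
print(hand_in())"
```

```text
the job is handed in; nothing more can be done
None
```

The slim gauge stands upright in the round bore with its collar flat on the board; it is released, the stout gauge was not touched, and the job was handed in at about 10.4 s.

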